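# Hang the book-cover templates on their hook, largest at the back

## Task

Put the three plywood book-cover templates away: take them from the slotted stand and hang all three by their eyes on the steel hook, the largest at the back at the post end, the medium one in front of it and the smallest in front, nearest the tip. Leave them hanging freely and still behind the upturned tip, and leave the other things on the bench where they are.

Things in the scene. Friction and masses are not known exactly. Their poses are not given: they have to be found in the camera images.
- large_eye (a point): Centre of the large template's eye, a window 32 mm wide, 34 mm high in its top tab (50 mm wide, 60 mm high): 14 mm of wood above, 9 mm each side. Point is 139 mm above the lower edge, 31 mm below the top. Good grasp here: across the tab's side edges (50 mm, along y) from above. x: through the thickness, y: width, z: up. Half a turn about z changes nothing.
- medium_eye (a point): Centre of the medium template's eye, a window 32 mm wide, 34 mm high in its top tab (50 mm wide, 60 mm high): 14 mm of wood above, 9 mm each side. Point is 119 mm above the lower edge, 31 mm below the top. Good grasp here: across the tab's side edges (50 mm, along y) from above. x: through the thickness, y: width, z: up. Half a turn about z changes nothing.
- small_eye (a point): Centre of the small template's eye, a window 32 mm wide, 34 mm high in its top tab (50 mm wide, 60 mm high): 14 mm of wood above, 9 mm each side. Point is 99 mm above the lower edge, 31 mm below the top. Good grasp here: across the tab's side edges (50 mm, along y) from above. x: through the thickness, y: width, z: up. Half a turn about z changes nothing.
- large: The large book-cover template: 8 mm plywood plate standing upright, 160 mm wide and 110 mm high, plus the 60 mm tab centred on its top edge (170 mm in all); about 110 g. Origin at the centre of its lower edge; axes as its eye. If it swings on the hook it settles within a few seconds.
- medium: The medium book-cover template: 8 mm plywood plate standing upright, 125 mm wide and 90 mm high, plus the 60 mm tab centred on its top edge (150 mm in all); about 80 g. Origin at the centre of its lower edge; axes as its eye. If it swings on the hook it settles within a few seconds.
- small: The small book-cover template: 8 mm plywood plate standing upright, 90 mm wide and 70 mm high, plus the 60 mm tab centred on its top edge (130 mm in all); about 55 g. Origin at the centre of its lower edge; axes as its eye. If it swings on the hook it settles within a few seconds.
- hook_root (a point): Where the hook's level arm leaves its post: middle of the arm's upper face, 200 mm above the table. x points from the hook's free end to the post, z up. The arm is a flat dark-steel bar 12 mm wide (y), 8 mm high, running 130 mm along -x; its last 6 mm turn up into a tip; 124 mm are free between post and tip. A hanging template has its eye's centre 17 mm below this point.
- hook_tip (a point): Top of the hook's upturned tip, at the middle of its 6 mm thickness: 127 mm along -x from the arm's root and 12 mm above the arm's upper face (212 mm above the table; arm's underside at 192 mm). Same axes.
- hook: The fixed steel hook stand; origin under its post. Post 24 mm square, its top 4 mm above the arm; base plate 130 x 150 mm, 12 mm high, reaching 55 mm along -x and 75 mm along +x of the post. The thin brace under the arm is only for looks. Axes as the arm's root.
- rack_base (a point): Slotted wooden stand, fixed: centre of the upper face of its base (170 x 130 mm, 10 mm high). It has three parallel slots along y, at x = -55, 0 and +55 mm, each 10 mm wide between two ledges 90 mm long, 26 mm high and 10 mm thick, open at the ends. One template stands upright in each slot, its lower edge on the base; which is in which slot varies.
- book: Bystander: thick black bound book lying flat, 140 x 200 x 38 mm; origin at the centre of its underside.
- foil: Bystander: roll of brass foil standing on end, 52 mm across, 24 mm high; origin at the centre of its underside.
- glue: Bystander: glue jar with a red cap, 60 mm across, 85 mm high; origin at the centre of its underside.
- mug: Bystander: white mug, 80 mm across, 85 mm high; origin at the centre of its underside.
- hammer: Bystander: hammer lying flat, about 300 mm long; origin near its middle.
- holder: Bystander: steel type holder with a wooden handle, lying flat, 24 mm high, 100 mm across the head and 135 mm long; origin under the head.
There are look-alikes about, which are no part of the job. Leave any red or turquoise look-alike of the medium alone.

How it is judged (in metres and radians):
At the end, for the whole second after the job is handed in: Each eye's centre lies between post and tip, within 14 mm sideways of the arm and 8 to 26 mm below its upper face; each template within 15 degrees of upright and slower than 40 mm/s; large on the post side of medium, medium on the post side of small (by over 4 mm) (x of large_eye in the frame of hook_root between -0.124 and 0 m and y of large_eye in the frame of hook_root between -0.014 and 0.014 m and z of large_eye in the frame of hook_root between -0.026 and -0.008 m and angle between each of large_eye, medium_eye, small_eye's own z axis and vertical below 0.26 rad and linear speed of each of large, medium, small below 0.04 m/s and x of medium_eye in the frame of hook_root between -0.124 and 0 m and y of medium_eye in the frame of hook_root between -0.014 and 0.014 m and z of medium_eye in the frame of hook_root between -0.026 and -0.008 m and x of small_eye in the frame of hook_root between -0.124 and 0 m and y of small_eye in the frame of hook_root between -0.014 and 0.014 m and z of small_eye in the frame of hook_root between -0.026 and -0.008 m and ((x of hook_root in the frame of medium_eye above 0 m and x of large_eye in the frame of medium_eye above 0.004 m) or (x of hook_root in the frame of medium_eye below 0 m and x of large_eye in the frame of medium_eye below -0.004 m)) and ((x of hook_root in the frame of small_eye above 0 m and x of medium_eye in the frame of small_eye above 0.004 m) or (x of hook_root in the frame of small_eye below 0 m and x of medium_eye in the frame of small_eye below -0.004 m))); the robot touches nothing.
It fails at once if one of the other things on the bench (book, foil roll, glue jar, mug, hammer, type holder) is pushed more than 40 mm from its place (distance of any of book, foil, glue, mug, hammer, holder from where it was at the start of the episode above 0.04 m).
It also fails if it takes over 72 s, if anything falls off the work surface, if the arm or the gripper's body presses on something with over 40 N, if the wrist force passes 120 N, or if a joint passes its speed limit or range.

## Robot

A 7-joint arm with a two-finger parallel gripper is mounted at the origin on the work surface. World frame = base frame: x ahead of the robot, y to its left, z up, the work surface at z = 0. Lengths are in m, angles in degrees, forces in N, time in s.
With the tool pointing down it reaches from about 0.425 to 0.95 m from the base axis. Payload 4.7 kg.
Tool frame: the origin (TCP) lies midway between the tips of the shut fingers; the grasp point (between the pads) lies behind it (env.pinch_z is the z of the grasp point in the tool frame, in m); z points along the fingers, y is the direction in which the jaws open and shut (so a half turn about z gives the same grasp; the last joint's range is limited). The gripper opens to 87 mm and grips with 3 to 60 N. Pads are 19 mm wide; open, the fingers measure 117 mm over their backs; the gripper's body (75 mm by 190 mm) begins 51 mm behind the grasp point.
Start: joints at [-77.802, 26.849, -2.785, 87.806, 1.381, 65.374, -4.715], TCP at [0.162, 0.655, 0.223] pointing down, gripper open.
Joint ranges: [-148.3, 148.3], [-19.14, 114.17], [-79.39, 73.82], [5.75, 140.21], [-59.74, 239.74], [12.07, 113.84], [-152.46, 152.46]. Speed limits (degrees/s): [147.25, 147.25, 180, 180, 180, 180, 180].

## Interface

Orientations are given as a 3x3 rotation matrix whose columns are the frame's x, y, z axes.
In Python, from cell import env gives the robot as it stands. Calls block until the motion is done:
- env.movep(position, orientation): joint-space move of the TCP to a pose.
- env.line_to(position, frame=None, feed=0.15): straight line of the TCP; frame=None keeps the orientation; feed is the mean speed in m/s.
- env.set_joints(angles): joint-space move.
- env.release() and env.close(grasp_force=None): open the fingers fully, or close them until they stop; grasp_force is the grip in N (None keeps the last).
- env.dwell(seconds).
- env.solve_ik(position, orientation): joint angles nearest the present ones, or None.
- env.state(): the state.
- env.read_camera(name): name is "side" or "top" or "wrist"; returns a dict with "color" (480x640x3 uint8, red, green, blue), "K" (3x3 intrinsics, pixels), "k1" (the pictures are not rectified: a ray, as slopes to the right and down, at radius r is drawn at 1 + k1 r^2 times it, then the intrinsics apply), "R" (3x3) and "t" (3): a world point X has camera coordinates R X + t; the wrist camera has in their place "mount" (4x4, takes a point from camera to tool coordinates, whose origin is the TCP and whose axes are the flange's). Camera axes: x right, y down, z forward; pixel columns grow to the right and rows downward; lengths in m; the calibration is good to about 2 mm. A picture is of the moment at which its call begins: read the wrist's pose just before it. There is no depth.
A pose or a line that the arm cannot do raises env.IKError and nothing moves.
- env.close_job(): hands the job in, once; it reports no verdict.
The state is a dict: "time": time; "q": joint angles; "qd": joint speeds; "joint_torque": joint torques, N m; "position": TCP position; "tool_rot": TCP orientation; "wrist_force": force on the tool from outside, world axes, zero at the start; "ft_torque": the same for the moment, N m; "finger_gap": opening from 0.0 (shut) to 1.0 (fully open).
Only numpy, scipy, OpenCV 4.12 (cv2) and the standard library are available. Lean on these libraries where they do the work, as an engineer would, in place of code of your own. Each camera call takes 0.05 s, during which the arm holds its last target.

## Working session

There is one attempt and no reset: what is moved stays moved. The work goes in short steps, each a Python script; the robot and the scene stay as the last script left them, time stands still between calls to the robot, and variables do not carry over. Pictures are saved under pics/ and viewed, and the job is handed in when it is done.

```bash
ls; mkdir -p pics; python3 - <<'E'
from cell import env
import cv2,numpy as np
for n in ["side","top","wrist"]:
    s=env.state()
    c=env.read_camera(n)
    cv2.imwrite(f"pics/{n}0.png",c["color"][:,:,::-1])
    np.savez(f"pics/{n}0.npz",**c)
    print(n,{k:np.round(v,4).tolist() for k,v in c.items() if k!="color"})
s=env.state();print(s["time"],s["position"],s["tool_rot"],env.pinch_z,s["finger_gap"])
E
```

```text
pics
side {'K': [[609.9968, 0.0, 321.5229], [0.0, 609.9968, 240.6347], [0.0, 0.0, 1.0]], 'k1': -0.1689, 'R': [[-0.9924, -0.122, 0.0149], [-0.1006, 0.7364, -0.6691], [0.0706, -0.6655, -0.743]], 't': [0.5598, 0.1348, 1.3554]}
top {'K': [[565.4736, 0.0, 322.3056], [0.0, 565.4736, 238.0782], [0.0, 0.0, 1.0]], 'k1': -0.0264, 'R': [[-0.0238, -0.9995, -0.0211], [-0.988, 0.0267, -0.1523], [0.1528, 0.0173, -0.9881]], 't': [0.0522, 0.5741, 1.595]}
wrist {'K': [[332.0398, 0.0, 321.9294], [0.0, 332.0398, 241.0149], [0.0, 0.0, 1.0]], 'k1': -0.0473, 'mount': [[0.0013, -0.9651, -0.2618, 0.0709], [1.0, 0.0013, 0.0004, -0.0002], [-0.0, -0.2618, 0.9651, -0.1628], [0.0, 0.0, 0.0, 1.0]]}
0.15 [0.16152291 0.65490845 0.22171412] [[-9.70895114e-01  2.39504838e-01 -3.31432417e-04]
 [ 2.39505063e-01  9.70893896e-01 -1.53887821e-03]
 [-4.67830668e-05 -1.57346908e-03 -9.99998761e-01]] -0.0187 0.9981337178186451
```

View pics/side0.png

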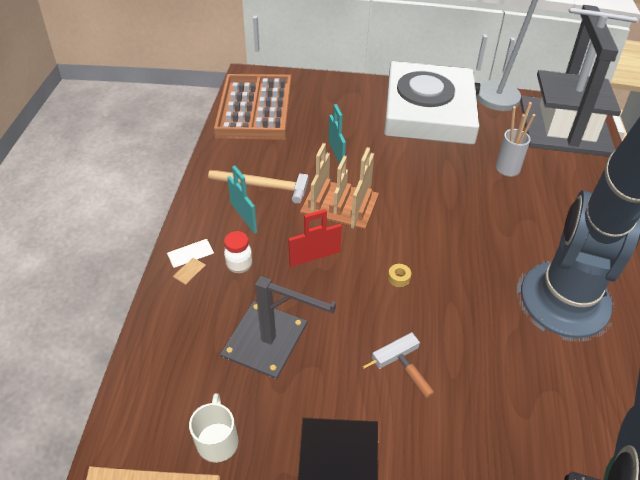

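View pics/top0.png

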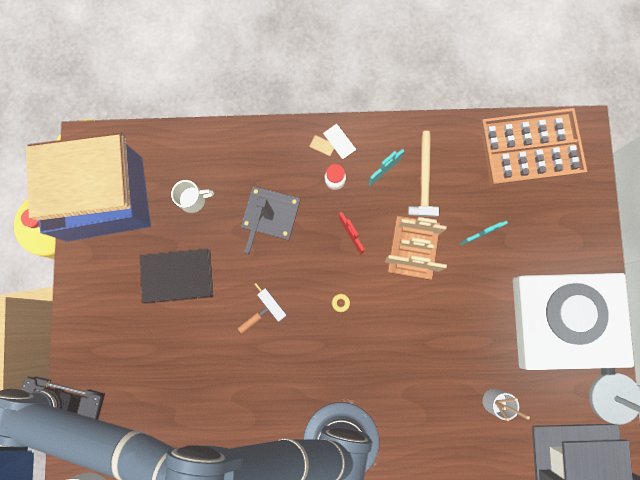

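View pics/wrist0.png

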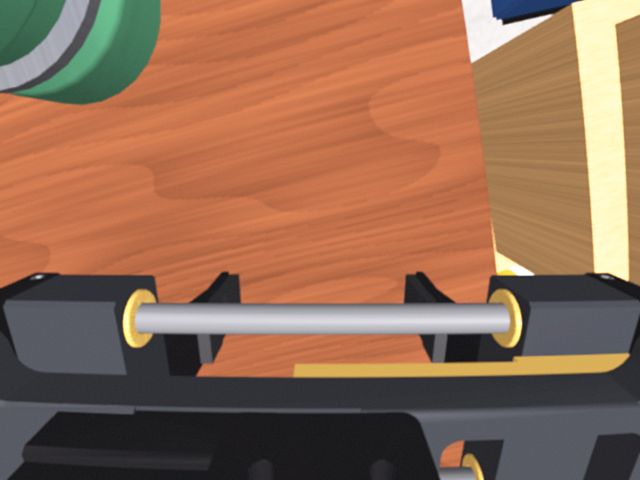

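The side view shows the rack near (340,200), the hook arm from (268,285) to (333,307), a red decoy at (315,242) and turquoise ones at (240,200) and (337,135). In the top view the rack is near (415,247) and the hook arm runs from (266,207) to (248,251). I'll enlarge crops of both.

```bash
python3 - <<'E'
import cv2
t=cv2.imread("pics/top0.png");s=cv2.imread("pics/side0.png")
cv2.imwrite("pics/a.png",cv2.resize(t[200:290,375:475],None,fx=6,fy=6,interpolation=cv2.INTER_CUBIC))
cv2.imwrite("pics/b.png",cv2.resize(t[175:265,225:325],None,fx=6,fy=6,interpolation=cv2.INTER_CUBIC))
cv2.imwrite("pics/c.png",cv2.resize(s[140:230,290:390],None,fx=6,fy=6,interpolation=cv2.INTER_CUBIC))
cv2.imwrite("pics/d.png",cv2.resize(s[270:380,215:345],None,fx=5,fy=5,interpolation=cv2.INTER_CUBIC))
E
```

```text
(no output)
```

View pics/a.png

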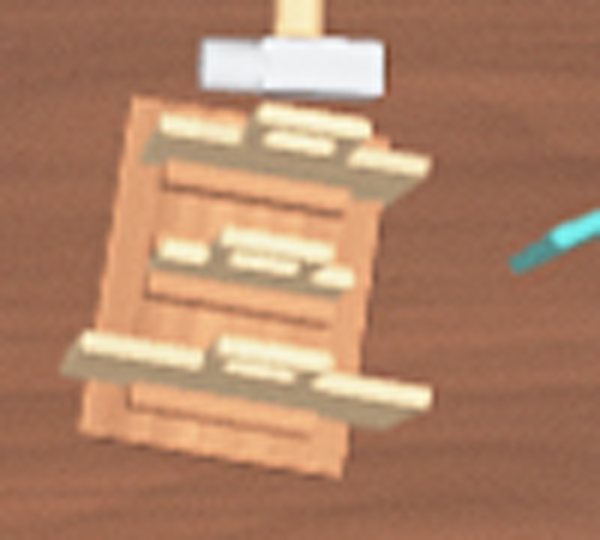

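View pics/b.png

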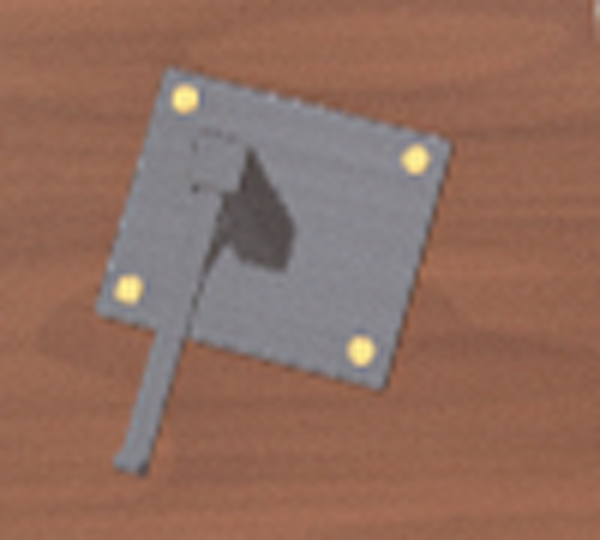

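View pics/c.png

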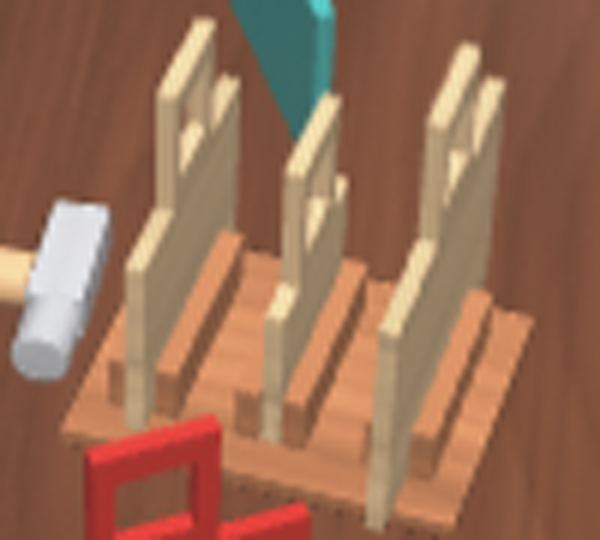

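View pics/d.png

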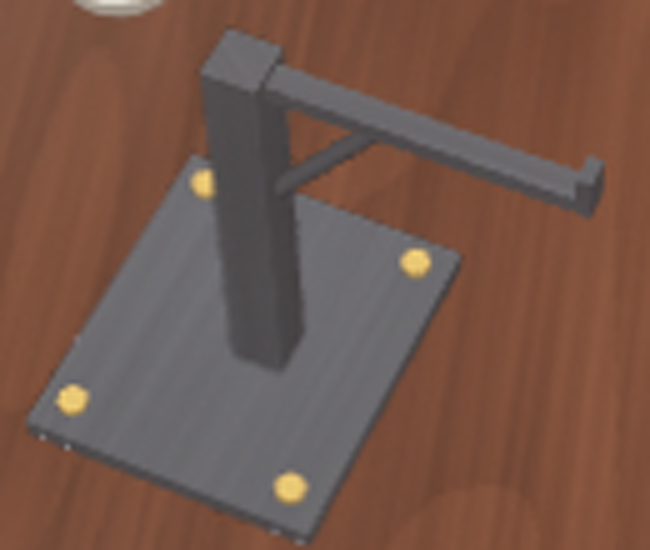

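```bash
cat > h.py <<'E'
import cv2,numpy as np
def und(c,p):
    p=np.array(p,float).reshape(-1,1,2)
    return cv2.undistortPoints(p,c["K"],np.array([float(c["k1"]),0,0,0,0])).reshape(-1,2)
def rt(c,tool=None):
    if "R" in c: return c["R"],c["t"]
    M=np.linalg.inv(tool@c["mount"]); return M[:3,:3],M[:3,3]
def onz(c,p,z,tool=None):
    R,t=rt(c,tool);n=und(c,p);o=-R.T@t
    d=np.c_[n,np.ones(len(n))]@R
    return o+d*((z-o[2])/d[:,2])[:,None]
def tri(c1,p1,c2,p2,T1=None,T2=None):
    P=[np.c_[rt(c,T)] if 0 else np.hstack([rt(c,T)[0],rt(c,T)[1].reshape(3,1)]) for c,T in((c1,T1),(c2,T2))]
    X=cv2.triangulatePoints(P[0],P[1],und(c1,p1).T,und(c2,p2).T);return (X[:3]/X[3]).T
def crop(p,f,o): return (np.array(p,float)+.5)/f-.5+np.array(o)
E
python3 - <<'E'
from h import *
t=np.load("pics/top0.npz");s=np.load("pics/side0.npz")
np.set_printoptions(precision=4,suppress=True)
A=lambda p:crop(p,6,(375,200));B=lambda p:crop(p,6,(225,175));C=lambda p:crop(p,6,(290,140));D=lambda p:crop(p,5,(215,270))
for n,c,a,z in[("L",(275,353),((222,340),(334,360)),.18),("S",(278,245),((225,235),(334,253)),.14),("M",(315,120),((260,110),(371,130)),.16)]:
    print(n,onz(t,A([c]),z)); e=onz(t,A(a),z);d=e[0]-e[1];print(np.linalg.norm(d),np.degrees(np.arctan2(-d[0],d[1])))
# slot ends / rack base corners z .01
r=onz(t,A([(135,97),(388,140),(342,478),(78,432)]),.01);print(r,r.mean(0));d=(r[0]+r[1]-r[2]-r[3]);print("rack yaw",np.degrees(np.arctan2(d[1],d[0])))
print("hook tip, root top",onz(t,B([(132,467)]),.212),onz(t,B([(206,196)]),.2),'post',onz(t,B([(217,163)]),.204))
k=onz(t,B([(167,68),(452,145),(384,388),(97,312)]),.012);print(k,k.mean(0));d=(k[0]+k[1]-k[2]-k[3]);print("hook yaw",np.degrees(np.arctan2(d[1],d[0])))
# side checks: tab top centers
for n,p,z in[("M",(187,58),.16),("S",(315,138),.14),("L",(456,85),.18)]:print(n,onz(s,C([p]),z))
print("tip",onz(s,D([(590,170)]),.212),"post",onz(s,D([(243,62)]),.204),'root',onz(s,D([(280,85)]),.2))
E
```

```text
L [[ 0.4931 -0.2219  0.18  ]]
0.049682005930302926 -11.774935737717316
S [[ 0.5468 -0.232   0.14  ]]
0.04979657965008993 -11.081772392045506
M [[ 0.6002 -0.2483  0.16  ]]
0.050429340776399885 -12.021956003940494
[[ 0.6417 -0.1856  0.01  ]
 [ 0.6167 -0.3094  0.01  ]
 [ 0.4504 -0.2779  0.01  ]
 [ 0.4762 -0.1505  0.01  ]] [ 0.5462 -0.2309  0.01  ]
rack yaw -11.34314558090244
hook tip, root top [[0.517  0.2323 0.212 ]] [[0.6384 0.201  0.2   ]] post [[0.6523 0.1955 0.204 ]]
[[0.7448 0.2448 0.012 ]
 [0.7012 0.1024 0.012 ]
 [0.5795 0.1381 0.012 ]
 [0.6215 0.2802 0.012 ]] [0.6617 0.1914 0.012 ]
hook yaw -16.19893779071946
M [[ 0.5992 -0.2511  0.16  ]]
S [[ 0.5456 -0.2332  0.14  ]]
L [[ 0.4917 -0.2256  0.18  ]]
tip [[0.5189 0.2322 0.212 ]] post [[0.6514 0.1947 0.204 ]] root [[0.6367 0.2004 0.2   ]]
```

```bash
cat >> h.py <<'E'
def Rz(yaw,flip=0):
    # tool z down, tool y along frame y of a body with this yaw (deg)
    a=np.radians(yaw); s=-1 if flip else 1
    y=np.array([-np.sin(a),np.cos(a),0])*s; z=np.array([0,0,-1.]); return np.c_[np.cross(y,z),y,z]
RY=-11.5; HY=-16.0
xh=np.array([np.cos(np.radians(HY)),np.sin(np.radians(HY)),0]); root=np.array([.6403,.1985,.200])
T={"L":(.4925,-.2235,.139),"S":(.5463,-.2326,.099),"M":(.5998,-.2495,.119)}
E
python3 - <<'E'
from cell import env
from h import *
np.set_printoptions(precision=1,suppress=True)
s=env.state();p=s["position"]
print(env.state()["q"])
env.line_to([p[0],p[1],.42],feed=.3)
for f in(0,1):
    for k in T:
        x,y,h=T[k]
        print(f,k,[env.solve_ik([x,y,z],Rz(RY,f)) for z in(h-.005,.42)])
    for d in(-.18,-.015): print(f,'hook',d,[env.solve_ik(root+xh*d+[0,0,z],Rz(HY,f)) for z in(-.02,.22)])
print(env.state()["time"])
E
```

```text
[-77.8  26.9  -2.8  87.9   1.4  65.4  -4.7]
0 L [array([-25.2,  32.2,  62.4, 113.8, -35.1,  55.4, 133.3]), array([-37.7,  14.7,  73.3,  91.1, -14.1,  84.7, 114.9])]
0 S [array([-16.8,  36.2,  51. , 108.3, -35.3,  52.7, 129.8]), array([-30. ,  24. ,  72.7,  84.4, -22.9,  88.2, 120.4])]
0 M [array([-13.9,  38.8,  49.5,  99.6, -34.3,  57.9, 126.8]), array([-23.3,  32.5,  73.5,  76.6, -31.1,  92.7, 124.2])]
0 hook -0.18 [array([-44.3,  15.9,  14.2, 111.1,  -4.8,  53.6,  46.3]), array([-46.4,   6.2,  15.6,  90.7,  -1.7,  83.3,  43.3])]
0 hook -0.015 [array([-35. ,  27.9,  19. ,  94. , -10.2,  59.8,  61.1]), array([-35.7,  20.5,  20.9,  73.8,  -7.2,  87. ,  58.3])]
1 L [array([-27.6,  35.3,  67.4, 113.9, -39.1,  57.7, -42.7]), array([-37.6,  14.6,  73.1,  91.1, -14. ,  84.7, -65.2])]
1 S [array([-11.7,  33. ,  42.7, 108.1, -28.8,  50.1, -56.1]), array([-29.1,  22.9,  70.3,  84.4, -21.5,  87.7, -60.9])]
1 M [array([ -7.6,  35.1,  38.7,  99.2, -26. ,  55. , -60.2]), array([-20.8,  28.9,  65.6,  76.5, -26.1,  90.6, -60. ])]
1 hook -0.18 [array([ -80.7,   26.5,   64.3,  112.8,  -28.2,   58.3, -109.2]), array([ -86.5,    9.2,   63.6,   92.4,   -8.3,   83.6, -128.2])]
1 hook -0.015 [array([-61.1,  41.2,  63.6,  95.5, -39.2,  68.7, -93.9]), array([ -59.7,   29.2,   63.8,   75.2,  -26. ,   90.8, -105.6])]
0.9583
```

```bash
python3 - <<'E'
from cell import env
from h import *
np.set_printoptions(precision=3,suppress=True)
env.set_joints([24.5,10,0,90,0,80,105])
s=env.state();print(s["time"],s["position"],s["tool_rot"])
x,y,h=T["L"]
print(env.solve_ik([x,y,.30],Rz(RY,0)))
env.movep([x,y,.30],Rz(RY,0))
s=env.state();M=np.eye(4);M[:3,:3]=s["tool_rot"];M[:3,3]=s["position"]
c=env.read_camera("wrist");np.savez("pics/w1.npz",M=M,**c);cv2.imwrite("pics/w1.png",c["color"][:,:,::-1])
print(s["time"],s["q"],s["position"])
for k in T:
    x,y,h=T[k]; print([env.solve_ik([x,y,z],Rz(RY,0)) for z in(h-.005,.3)])
for d in(-.18,-.015): print('hook',d,[env.solve_ik(root+xh*d+[0,0,z],Rz(HY,0)) for z in(-.02,.2)])
E
```

```text
4.375 [ 0.489 -0.268  0.388] [[-0.987  0.164  0.   ]
 [ 0.164  0.987  0.   ]
 [-0.     0.    -1.   ]]
[ 21.498  10.824  -1.831 100.167   0.368  69.015  98.068]
4.8583 [ 21.474  10.827  -1.799 100.062   0.408  69.064  98.114] [ 0.493 -0.224  0.301]
[array([ 21.559,  20.086,  -2.011, 111.418,   0.922,  48.512,  97.559]), array([ 21.498,  10.824,  -1.831, 100.167,   0.368,  69.015,  98.068])]
[array([ 20.508,  27.309,  -2.003, 106.178,   1.266,  46.535,  96.357]), array([20.488, 16.005, -1.902, 93.462,  0.556, 70.542, 96.974])]
[array([20.172, 30.408, -1.83 , 97.495,  1.173, 52.115, 96.373]), array([20.059, 21.487, -1.662, 85.775,  0.637, 72.747, 96.823])]
hook -0.18 [array([-11.748,  17.808, -25.315, 109.28 ,   9.2  ,  54.878,  32.684]), array([-10.531,   8.488, -25.262,  90.965,   3.653,  81.365,  37.901])]
hook -0.015 [array([-10.509,  28.231, -15.755,  92.354,   8.479,  60.59 ,  45.346]), array([-10.236,  21.252, -16.776,  74.249,   6.025,  85.353,  47.581])]
```

View pics/w1.png

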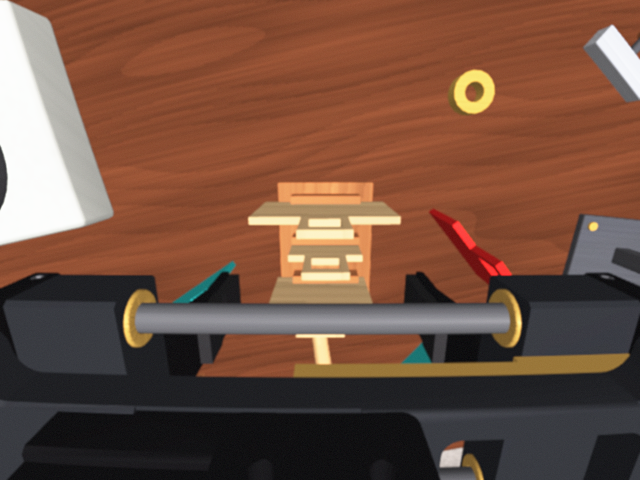

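Wrist view: the rack is upright between the fingers, the large tab's top bar is near (325,233), and its yaw is aligned. I'll check that point and then grasp.

```bash
python3 - <<'E'
from h import *
c=np.load("pics/w1.npz");im=cv2.imread("pics/w1.png")
cv2.imwrite("pics/w1c.png",cv2.resize(im[170:345,235:415],None,fx=4,fy=4))
print(onz(c,[(296,234),(354,234)],.18,c["M"]),onz(c,[(325,261),(325,275)],.14,c["M"]))
E
cat >> h.py <<'E'
def shot(env,n,name):
    s=env.state();M=np.eye(4);M[:3,:3]=s["tool_rot"];M[:3,3]=s["position"]
    c=env.read_camera(n);np.savez(f"pics/{name}.npz",M=M,**c);cv2.imwrite(f"pics/{name}.png",c["color"][:,:,::-1])
PU=.004
def pick(env,k,force=30):
    x,y,h=T[k];g=.01+h+PU-.0187
    env.movep([x,y,.30],Rz(RY,0)) if abs(env.state()["position"][2]-.3)>.02 or 1 else 0
    env.line_to([x,y,g],feed=.15)
    env.close(grasp_force=force)
    print("grip",env.state()["finger_gap"],env.state()["time"])
    env.line_to([x,y,g+.04],feed=.12)
    env.line_to([x,y,max(g+.15,.28)],feed=.25)
    s=env.state();print("lift",s["finger_gap"],s["wrist_force"],s["position"],s["time"])
E
python3 - <<'E'
from cell import env
from h import *
np.set_printoptions(precision=4,suppress=True)
pick(env,"L")
shot(env,"side","s2");shot(env,"top","t2")
E
```

```text
[[ 0.4881405  -0.24647932  0.18      ]
 [ 0.49819227 -0.19643683  0.18      ]] [[ 0.53103719 -0.22865145  0.14      ]
 [ 0.5460778  -0.23163729  0.14      ]]
grip 0.5725699715189699 7.1333
lift 0.5693664109683433 [ 0.2077  0.1375 -1.2736] [ 0.4915 -0.2231  0.2825] 8.2083
```

View pics/w1c.png

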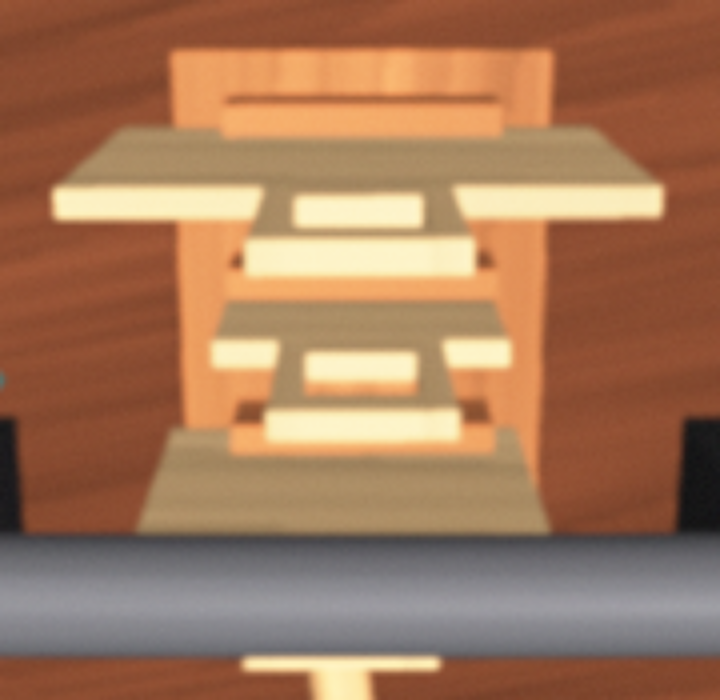

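View pics/s2.png

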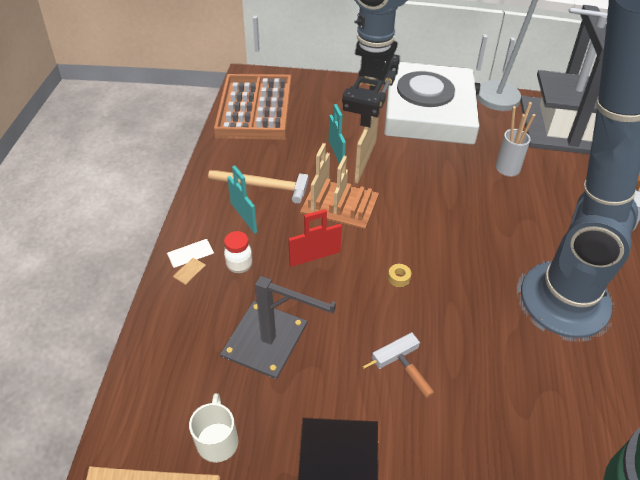

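Side view: the large template is lifted clear and hangs vertical at (367,150), and the other two are still in the rack. Next I'll carry it to the front of the tip.

```bash
cat >> h.py <<'E'
OFF=-(.0187-PU)
def hk(d,ez,dy=0): # tcp for eye at hook x=d, height ez
    yh=np.array([-xh[1],xh[0],0]);p=root+xh*d+yh*dy;return np.array([p[0],p[1],ez+OFF])
def carry(env,pre=-.19,hi=.345):
    p=env.state()["position"]; env.line_to([p[0],p[1],hi+OFF],feed=.25)
    env.movep(hk(pre,hi),Rz(HY,0)); env.line_to(hk(pre,.202),feed=.2)
E
python3 - <<'E'
from cell import env
from h import *
np.set_printoptions(precision=4,suppress=True)
carry(env)
s=env.state();print(s["time"],s["position"],hk(-.19,.202),s["q"])
shot(env,"side","s3");shot(env,"top","t3");shot(env,"wrist","w3")
for n,r in(("s3",(220,240,380,380)),("t3",(200,170,320,290))):
    im=cv2.imread(f"pics/{n}.png")[r[1]:r[3],r[0]:r[2]];cv2.imwrite(f"pics/{n}c.png",cv2.resize(im,None,fx=4,fy=4,interpolation=cv2.INTER_CUBIC))
E
```

```text
11.2417 [0.4585 0.2512 0.1883] [0.4577 0.2509 0.1873] [-11.5712  16.7335 -26.2367 109.5796   8.8934  55.5379  32.0884]
```

View pics/s3c.png

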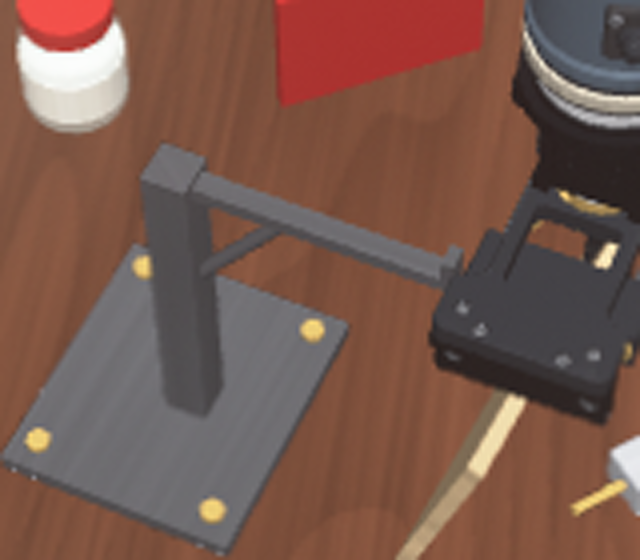

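View pics/t3c.png

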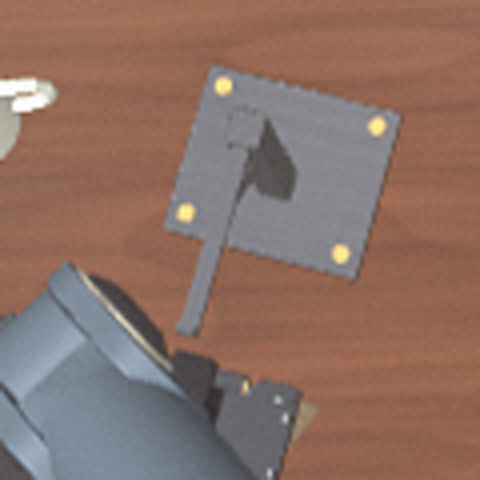

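View pics/w3.png

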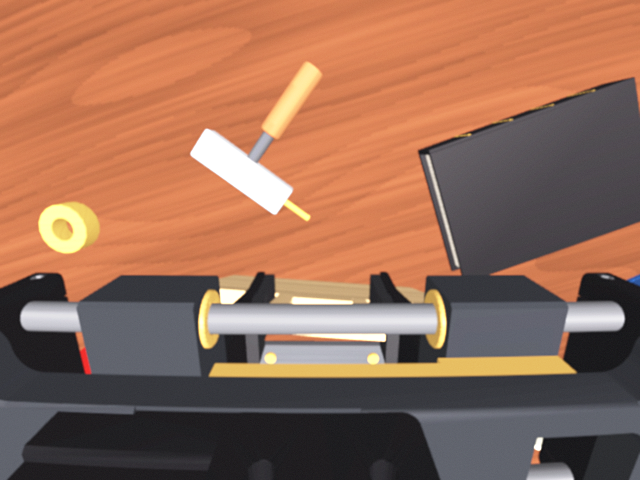

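The large template is held square in front of the tip. The gripper is at (520,350) in the side crop, and the arm tip is clear at (450,265). I'll insert slowly and watch the wrist force.

```bash
cat >> h.py <<'E'
def insert(env,d,pre=-.19):
    f0=env.state()["wrist_force"]
    x=pre
    ok=True
    for x in ([-.145,-.11] if d>-.1 else [-.145])+[d]:
        env.line_to(hk(x,.202),feed=.12)
        f=env.state()["wrist_force"]-f0;print(round(x,3),f,env.state()["time"])
        if np.linalg.norm(f)>4: print("CONTACT");return False
    return True
def drop(env,d):
    f0=env.state()["wrist_force"]
    env.line_to(hk(d,.1845),feed=.06);print("low",env.state()["wrist_force"]-f0)
def leave(env,d):
    env.release(); env.dwell(.2); p=hk(d,.2); env.line_to([p[0],p[1],.34],feed=.2)
    print(env.state()["time"])
E
python3 - <<'E'
from cell import env
from h import *
np.set_printoptions(precision=3,suppress=True)
if insert(env,-.018):
    shot(env,"side","s4");shot(env,"top","t4")
    im=cv2.imread("pics/s4.png")[220:380,200:400];cv2.imwrite("pics/s4c.png",cv2.resize(im,None,fx=4,fy=3.7,interpolation=cv2.INTER_CUBIC))
E
```

```text
-0.145 [-1.255  0.818  1.18 ] 11.9167
-0.11 [-1.409  0.052  0.514] 12.3583
-0.018 [-3.107  0.938 -0.42 ] 13.275
```

View pics/s4c.png

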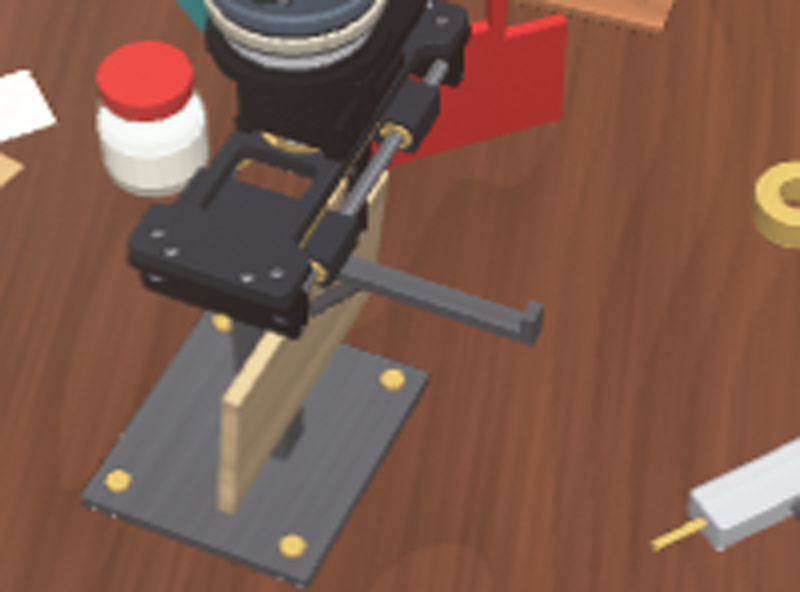

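The arm passes through the eye and comes out in front of the plate at about (345,265) in the crop. Now I'll lower and release.

```bash
python3 - <<'E'
from cell import env
from h import *
np.set_printoptions(precision=3,suppress=True)
print(env.state()["wrist_force"])
drop(env,-.018);leave(env,-.018)
shot(env,"side","s5");shot(env,"top","t5")
im=cv2.imread("pics/s5.png")[220:380,200:400];cv2.imwrite("pics/s5c.png",cv2.resize(im,None,fx=4,fy=3.7,interpolation=cv2.INTER_CUBIC))
im=cv2.imread("pics/t5.png")[170:290,200:320];cv2.imwrite("pics/t5c.png",cv2.resize(im,None,fx=4,fy=4,interpolation=cv2.INTER_CUBIC))
E
```

```text
[-3.023 -0.412 -3.074]
low [0.855 1.611 0.93 ]
15.9167
```

View pics/s5c.png

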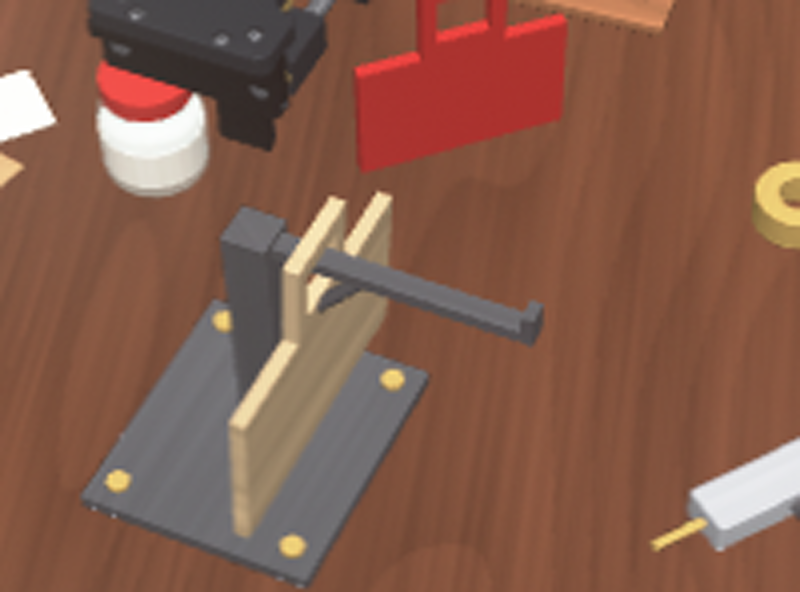

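View pics/t5c.png

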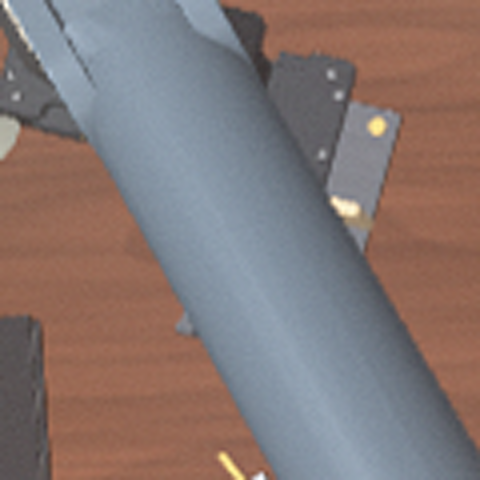

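The large template hangs at the back: its tab is at (310,240) in the side crop, right by the post, with the arm through the eye. Next is the medium one.

```bash
python3 - <<'E'
from cell import env
from h import *
np.set_printoptions(precision=3,suppress=True)
pick(env,"M");print(env.state()["q"])
carry(env)
s=env.state();print(s["time"],s["position"],hk(-.19,.202),s["q"])
if insert(env,-.062):
    shot(env,"side","s6")
    im=cv2.imread("pics/s6.png")[220:380,200:400];cv2.imwrite("pics/s6c.png",cv2.resize(im,None,fx=4,fy=3.7,interpolation=cv2.INTER_CUBIC))
E
```

```text
grip 0.5736392581661646 19.7917
lift 0.5697136430319674 [-0.176 -0.652 -0.863] [ 0.599 -0.249  0.278] 20.925
[ 31.395  23.309 -17.584  86.827   7.249  71.181  91.297]
24.025 [0.458 0.251 0.188] [0.458 0.251 0.187] [ -1.327  19.017 -39.208 109.042  14.273  56.717  27.091]
-0.145 [0.07  0.446 0.186] 24.55
-0.11 [ 0.108  0.465 -0.486] 24.9917
-0.062 [-0.668  0.845 -0.1  ] 25.5417
```

View pics/s6c.png

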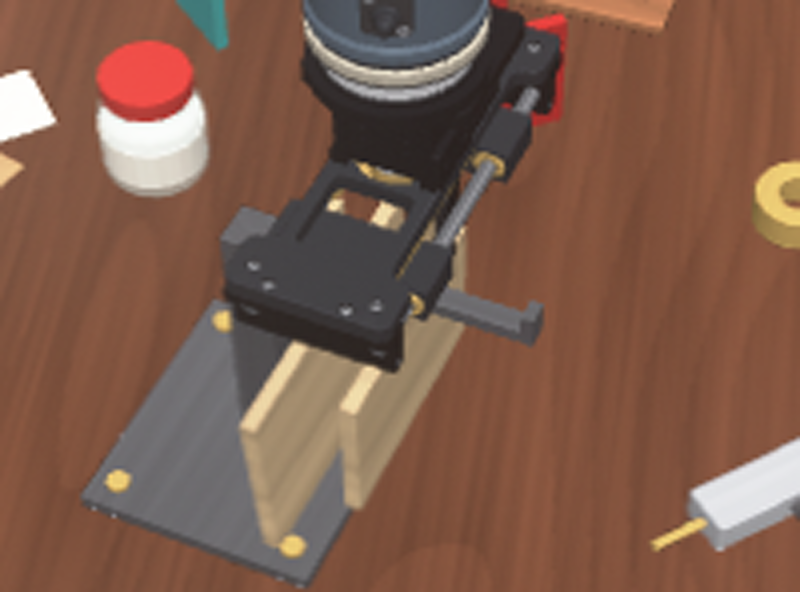

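The medium eye is on the arm. The large template looks slightly tilted at (260,480), so I'll check whether it is swinging before lowering.

```bash
python3 - <<'E'
from cell import env
from h import *
np.set_printoptions(precision=3,suppress=True)
ims=[]
for i in range(2):
    env.dwell(.3);shot(env,"side",f"s7{i}")
    ims.append(cv2.imread(f"pics/s7{i}.png")[230:380,210:330])
cv2.imwrite("pics/s7c.png",cv2.resize(np.hstack(ims),None,fx=3.3,fy=3.3,interpolation=cv2.INTER_CUBIC))
print(env.state()["wrist_force"],env.state()["time"])
E
```

```text
[-0.224 -0.544 -1.139] 26.2917
```

View pics/s7c.png

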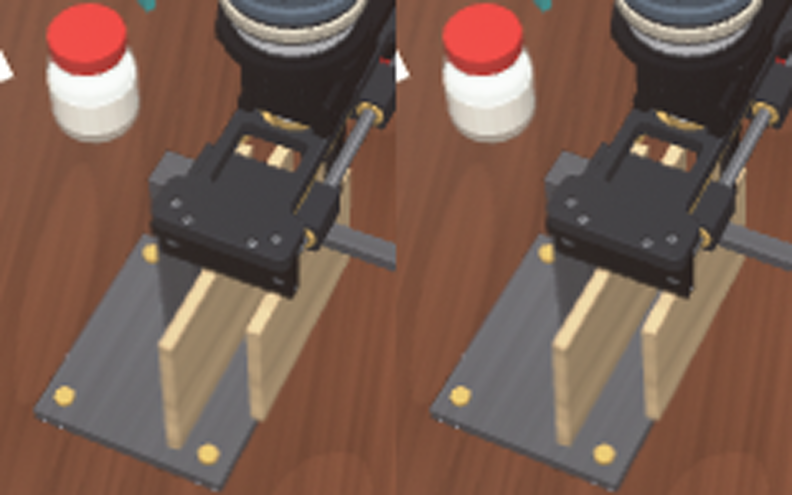

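The large template is only swinging a little, with its bottom corner at x 175 then 169. I'll lower and release the medium one.

```bash
python3 - <<'E'
from cell import env
from h import *
np.set_printoptions(precision=3,suppress=True)
drop(env,-.062);leave(env,-.062)
shot(env,"side","s8")
im=cv2.imread("pics/s8.png")[140:380,200:400];cv2.imwrite("pics/s8c.png",cv2.resize(im,None,fx=2.5,fy=2.5,interpolation=cv2.INTER_CUBIC))
E
```

```text
low [0.566 0.766 0.547]
28.8333
```

View pics/s8c.png

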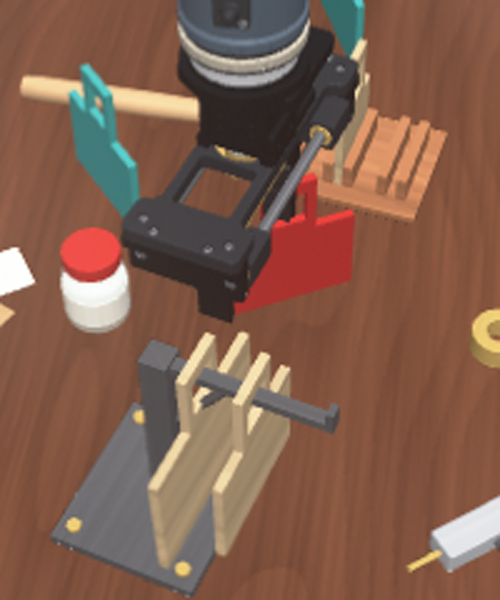

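Both hang properly, large at (195,400) and medium at (250,410). The small one is next.

```bash
python3 - <<'E'
from cell import env
from h import *
np.set_printoptions(precision=3,suppress=True)
pick(env,"S")
carry(env)
s=env.state();print(s["time"],s["position"],s["q"])
if insert(env,-.098):
    env.dwell(.3);shot(env,"side","s9")
    im=cv2.imread("pics/s9.png")[220:380,200:400];cv2.imwrite("pics/s9c.png",cv2.resize(im,None,fx=4,fy=3.7,interpolation=cv2.INTER_CUBIC))
E
```

```text
grip 0.5694617236592331 32.7833
lift 0.5685268383315788 [ 0.197 -0.689 -0.416] [ 0.545 -0.233  0.278] 34.0
37.0 [0.458 0.251 0.188] [ 11.067  24.175 -56.527 108.469  23.324  59.674  18.744]
-0.145 [-1.815  0.416 -0.931] 37.525
-0.11 [-0.559 -0.231 -0.648] 37.9667
-0.098 [-0.768 -0.153  0.126] 38.2167
```

View pics/s9c.png

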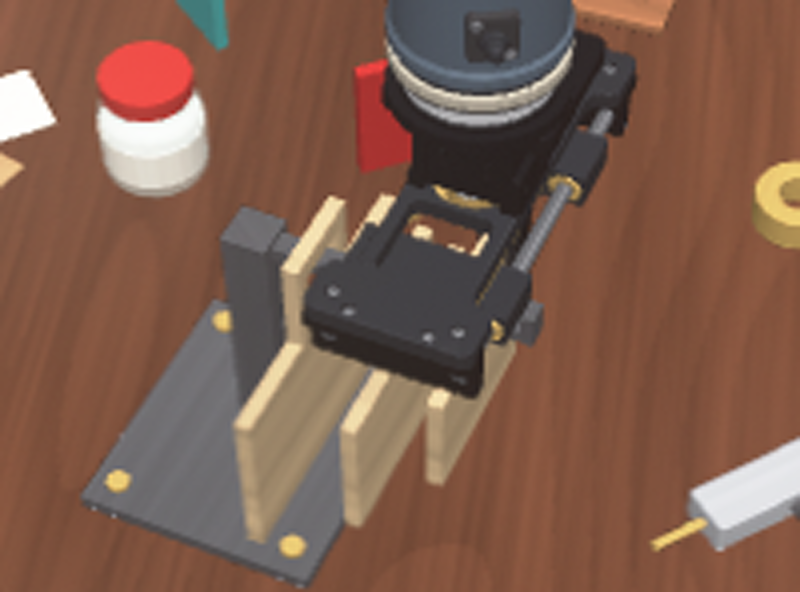

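All three are in order, with the tip visible in front of the small one at (528,320). I'll lower, release and retreat.

```bash
python3 - <<'E'
from cell import env
from h import *
np.set_printoptions(precision=3,suppress=True)
drop(env,-.098);leave(env,-.098)
p=env.state()["position"]
env.line_to([.45,.05,.40],feed=.25);env.dwell(3)
for i in range(2):
    shot(env,"side",f"sa{i}");shot(env,"top",f"ta{i}");env.dwell(.4)
print(env.state()["time"],cv2.absdiff(cv2.imread("pics/sa0.png"),cv2.imread("pics/sa1.png"))[220:380,200:345].max())
im=cv2.imread("pics/sa1.png")[220:380,200:400];cv2.imwrite("pics/sac.png",cv2.resize(im,None,fx=4,fy=3.7,interpolation=cv2.INTER_CUBIC))
im=cv2.imread("pics/ta1.png")[175:265,225:325];cv2.imwrite("pics/tac.png",cv2.resize(im,None,fx=6,fy=6,interpolation=cv2.INTER_CUBIC))
E
```

```text
low [0.064 0.558 0.361]
41.1083
46.0917 36
```

View pics/sac.png

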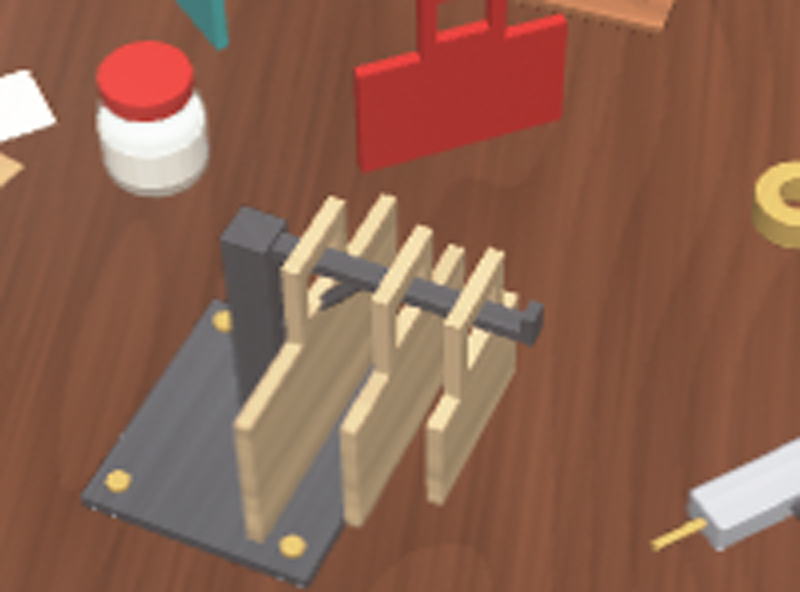

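View pics/tac.png

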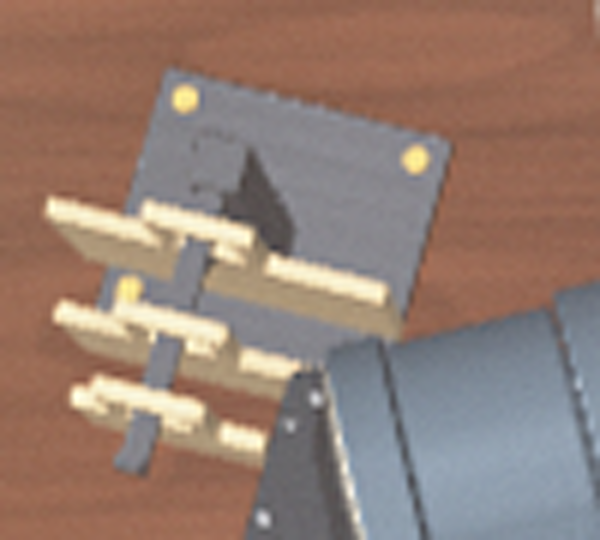

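View pics/ta1.png

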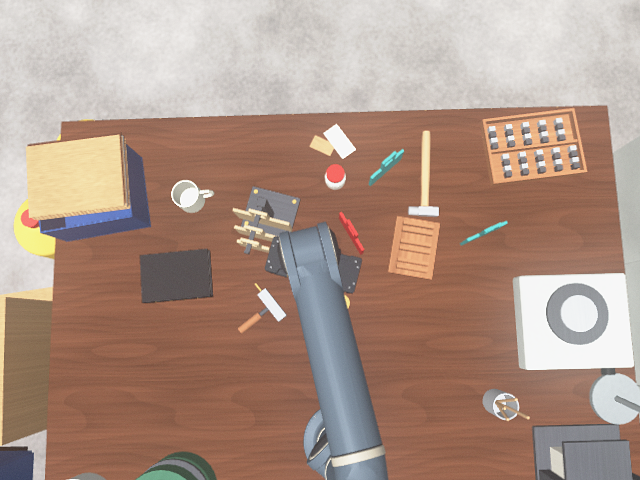

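All three hang on the arm. Before handing in I'll measure the eye positions and check for remaining motion.

```bash
python3 - <<'E'
from cell import env
from h import *
np.set_printoptions(precision=4,suppress=True)
t=np.load("pics/ta1.npz")
P=onz(t,crop([(201,225),(173,321),(148,398)],6,(225,175)),.214)-root
print(np.c_[P@xh,P@np.array([-xh[1],xh[0],0])])
env.dwell(3)
shot(env,"side","sb0");env.dwell(.35);shot(env,"side","sb1");env.dwell(.15);shot(env,"side","sb2")
I=[cv2.imread(f"pics/sb{i}.png")[220:380,200:345] for i in range(3)]
J=cv2.imread("pics/sa1.png")[220:380,200:345]
print([cv2.absdiff(a,b).max() for a,b in((I[0],I[1]),(I[1],I[2]),(I[0],J))],env.state()["time"])
E
```

```text
[[-0.0179 -0.0021]
 [-0.0619 -0.0017]
 [-0.0972 -0.0004]]
[np.uint8(35), np.uint8(3), np.uint8(36)] 49.7417
```

```bash
python3 - <<'E'
from cell import env
from h import *
env.dwell(4)
for i in range(4): shot(env,"side",f"sc{i}");env.dwell(.13)
I=[cv2.imread(f"pics/sc{i}.png")[220:380,200:345] for i in range(4)]
for a in range(3):
    d=cv2.absdiff(I[a],I[a+1]).max(2);y,x=np.where(d>12);print(d.max(),len(x),(x.mean()+200,y.mean()+220) if len(x) else '')
print(env.state()["time"])
E
```

```text
29 3 (np.float64(284.3333333333333), np.float64(292.0))
30 4 (np.float64(280.0), np.float64(293.0))
33 10 (np.float64(276.3), np.float64(306.4))
54.475
```

Only 3 to 10 pixels changed between frames, which means sub-pixel motion far below 40 mm/s. I'm handing the job in.

```bash
python3 - <<'E'
from cell import env
env.close_job();print(env.state()["time"])
E
```

```text
the job is handed in; nothing more can be done
the job is handed in; nothing more can be done
```

I moved all three templates from the stand to the hook: large at the post, medium in front of it, small nearest the tip. I handed the job in at about 54.5 s of the 72 s.

- **Position:** in the last top view the eyes lay about 18, 62 and 97 mm from the arm's root and within about 2 mm sideways of the arm. I did not measure their height. The side view shows all three upright on the arm behind the tip.
- **Movement:** small differences remained between successive side frames (3 to 10 pixels), so the templates were not perfectly still. I take this as a residual swing of a few mm/s, well under the 40 mm/s limit.
- **Surroundings:** the gripper was clear of the templates. In the last top view the book, glue jar, mug, hammer, type holder and look-alikes looked unmoved. I checked that by eye and did not measure it. The arm hid most of the foil roll there; the last side view shows it in place.

No check failed. The top and side views differed by 2 to 4 mm on where the templates and the hook were.

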